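Unbolt the shielded vial store and lever its heavy lid open onto the catch

ROBOT

A 6-joint arm with a two-finger parallel gripper is mounted at the origin on a cart in front of the work surface, level with it; the furniture and walls round the work are solid. World frame = base frame: x ahead of the robot, y to its left, z up, the work surface at z = 0. Lengths are in mm, angles in rad, forces in N, time in s.
With the tool pointing down it reaches from about 350 to 975 mm from the base axis. Payload 7.1 kg.
Tool frame: the origin (TCP) lies midway between the tips of the shut fingers; the grasp point (between the pads) lies 19 mm behind it (ctrl.grip_depth is the distance from the TCP to the grasp point, in mm); z points along the fingers, y is the line along which they close (so a half turn about z gives the same grasp; the last joint's range is limited). The gripper opens to 88 mm and grips with 3 to 60 N. Pads are 20 mm wide; open, the fingers measure 115 mm over their backs; the gripper's body (75 mm by 178 mm) begins 61 mm behind the grasp point.
Start: joints at [1.139, 0.423, 1.63, -0, 1.089, -0.019], TCP at [250.702, 572.497, 222.675] pointing down, gripper open.
Joint ranges: [-3, 3], [-0.9, 2.11], [0.09, 2.58], [-1.31, 4.45], [0.11, 2.69], [-2.54, 2.54]. Speed limits (rad/s): [2.39, 2.39, 3.01, 3.14, 3.14, 3.14].

INTERFACE

Orientations are given as a rotation vector (axis times angle).
In Python, from workcell import ctrl, cams gives the robot as it stands.
- The arm moves only by the tool move_arm, never from a script. Its argument "steps" is a list of rows, each a list of 3 entries, a list of its own where there are three numbers: the shift along the tool's x, y, z in units of 25 mm (1.0 is 25 mm), then the turn about the tool's z in units of 5 degrees (1.0 is 5 degrees), then the closure, from 0 (fully open) to 1 (shut). A call has 1 to 20 rows; each row shifts and turns the commanded pose from where the row before left it, along the tool's axes as they then stand; what a row does not reach is not made up. A row lasts 1/12 s, in which the tool goes at most 41.7 mm and 7.16 degrees, less where a joint would pass 70% of its speed; a pose out of reach is approached as far as the arm can. A call is refused whole if a number of a shift passes 1 or a number of a turn 1, either way. A call with a gripper value outside its range is refused whole. The fingers move at their own pace and stop on an object; the grip force is fixed at half the most. Time passes only in rows, so rows that do not move let the fingers close. It gives the time, the measured TCP pose, the force, the opening and the grip force at its end, in the units of the state.
- ctrl.get_obs(): the state, without advancing time (a new reading comes with each control period).
- cams.get_image(name): name is "scene" or "top" or "wrist"; returns a dict with "image" (420x560x3 uint8, red, green, blue), "camera_matrix" (3x3 intrinsics, pixels), "xyz" and "rotation" of the camera in the world; the wrist camera has in their place "mount" (4x4, takes a point from camera to tool coordinates, whose origin is the TCP and whose axes are the flange's). Camera axes: x right, y down, z forward; pixel columns grow to the right and rows downward; lengths in mm; the calibration is good to about 2 mm. A picture is of the moment at which its call begins: read the wrist's pose just before it. There is no depth.
- ctrl.close_job(): hands the job in; it is judged then, once.
Trained networks look in the newest picture that a camera, given by its name, has taken for a name from the list of things; names that differ only in an ending like _2 or _b are one class to them, and where a whole thing is asked for, a point or a joint stands for the part that bears it (a point fixed in the world has none). Each returns a list of dicts, best first, with "p" (0 to 1); they miss things now and then, are a little off and sometimes report something else, mostly with a low value. They report only what shows in the picture. A call takes as long as a camera call.
- cams.boxes_of(camera, thing): "rect" ([centre column, centre row, width, height] in pixels, round what is visible of it).
- cams.cut_out(camera, thing): "pixels" (420x560 bool, what is visible of it) and "rect" ([centre column, centre row, width, height] in pixels, round what is visible of it).
The state is a dict: "t": time; "qpos": joint angles; "qvel": joint speeds; "joint_torque": joint torques, N m; "ee_pos": TCP position; "orientation": TCP orientation; "ft_force": force on the tool from outside, world axes, zero at the start; "moment": the same for the moment, N m; "width": finger opening in mm; "grasp_force": force on a finger pad.
Only numpy, scipy, OpenCV 4.12 (cv2) and the standard library are available. Lean on these libraries where they do the work, as an engineer would, in place of code of your own. Each camera call takes 0.05 s, during which the arm holds its last target. There are 200 camera calls.

TASK

Open the shielded vial store so that it stays open: push the bolt right back off the lid, then press the padded long end of the lever down until the lid has come up and the sprung catch snaps over the lever's end and holds it, and let go. Raise the lid only with the lever, never with the hand, do not lift the loose lever out of its bearings, and leave the beaker, vial and funnel beside it where they stand.

Things in the scene. Friction and masses are not known exactly. Their poses are not given: they have to be found in the camera images.
- store: Fixed grey steel vial store on a dark base plate screwed to the bench. Origin on the bench under the middle of the unit; +y runs along the lever from the store to its long end, z up. In this frame (mm) the box spans x -70 to 70, y -168 to -48, lid top z 115; the lever lies in the plane x = -92, the bolt at x = 25.
- lid (a joint): Heavy flat lid (about 2.4 kg) of the store, hinged along the box's -y side, free edge towards +y; rad, 0 shut, grows as it opens, stop at 0.85, about 0.70 when the catch holds the lever. A steel lug on its front (-x) face rests on the lever's short end. It falls shut by its own weight.
- lid_edge (a point): Middle of the top of the lid's free (+y) edge; 115 mm above the bench when shut.
- bolt (a joint): Steel barrel bolt sliding along the store's y on a bracket at the +y side of the box; m, 0 shot over the lid (18 mm overlap, blocks the lid), 0.030 fully back; starts at 0 to 0.005. About 2 N of friction; stays where it is left.
- bolt_knob (a point): Top of the bolt's upright round knob (14 mm diameter), 168 mm above the bench. The knob stands free from 132 to 168 mm: the guide blocks either side of it end at 132 mm, the lid at 115 mm. Push it towards the store's +y (away from the lid) to draw the bolt back.
- lever: Loose cranked steel lever, bar 14 x 10 mm, its 10 mm cross pin lying in two open-topped bearings 113 mm above the bench, short end (108 mm) under the lid's lug, long end (245 mm) up in the air. Origin on the pin's axis; at rest axes parallel to the store's, long arm rising 22 deg along +y. Turns 34 deg down to the catch, 37 to a rubber buffer; takes 6 to 17 N at the pad.
- lever_pad (a point): Middle of the top of the black ribbed rubber pad (34 x 42 mm) near the long end of the lever, 204 mm from the cross pin; about 190 mm above the bench at rest, about 80 mm when held by the catch and about 73 mm on the buffer.
- lever_nose (a point): Middle of the round end (10 mm diameter) of the lever's long end, 41 mm beyond the middle of the pad; about 206 mm above the bench at rest, 60 mm when the catch holds it; it must go down to about 57 mm for the catch to snap over.
- catch (a joint): Sprung steel hook, 16 mm wide, on a pivot on the base plate at the long end of the lever; rad, 0 closed (its rest), grows to 0.5 as the lever's round end pushes it away towards the store's +y on the way down; then it springs back to 0 over the end. It stops the lever coming up again.
- catch_hook (a point): Top of the catch's hook, 86 mm above the bench, about 16 mm clear of the pad's edge with the lever down: keep the fingers off it and on the pad.
- beaker: Loose glass beaker, 55 x 62 x 70 mm, upright behind the lever; origin at the centre of its foot. Leave alone.
- vial: Loose capped glass vial, 27 mm diameter x 61 mm, upright in front of the lever; origin at the centre of its foot. Leave alone.
- funnel: Loose glass funnel, 71 mm diameter x 127 mm, standing on its rim behind the long end of the lever; origin at the centre of its foot. Leave alone.

How it is judged:
By the outcome, as a careful person would: the job done as asked, in the order asked, and still so for the second after the job is handed in, with the robot touching nothing.
It also fails if it takes over 48 s, if anything falls off the work surface, if the arm or the gripper's body presses on something with over 40 N, if the wrist force passes 120 N, or if a joint passes its speed limit or range.

## Working session

There is one attempt and no reset: what is moved stays moved. The work goes in short steps, Python scripts to look and compute and a tool call to move; the robot and the scene stay as the last step left them, time stands still between calls to the robot, and variables do not carry over. Pictures are saved under pics/ and viewed, at most 10 in all, crops included, and the job is handed in when it is done.

Besides the shell and the picture viewer there is one more tool, called after "Emit:" as a command line: name --argument value ..., lists and objects as JSON in quotes. move_arm: Moves the arm, as the interface text tells. Its arguments: {"type":"object","properties":{"steps":{"type":"array"}},"required":["steps"]}

```bash
mkdir -p pics; cat > h.py <<'E'
import numpy as np, cv2
from workcell import ctrl, cams
from scipy.spatial.transform import Rotation as R
E
python3 - <<'E'
from h import *
o=ctrl.get_obs(); print(o['t'],o['ee_pos'],o['orientation'],o['width'],o['ft_force'])
print(R.from_rotvec(o['orientation']).as_matrix().round(3))
for n in ['scene','top']:
    d=cams.get_image(n); cv2.imwrite(f'pics/{n}.png',d['image'][:,:,::-1]); print(n,d['xyz'],np.array(d['rotation']).round(3).tolist(),np.array(d['camera_matrix']).tolist())
    for t in ['store','bolt_knob','lever_pad','lever_nose','lever','catch_hook','lid_edge','beaker','vial','funnel']:
        print(t,[(round(b['p'],2),np.round(b['rect'],1).tolist()) for b in cams.boxes_of(n,t)[:2]])
E
```

```text
0.0 [250.46757502 572.01002999 221.90485227] [-6.43699881e-01 -3.07460139e+00  2.29349261e-03] 87.4285725223429 [0.73006615 0.37604268 0.28186674]
[[-0.916  0.401 -0.001]
 [ 0.401  0.916 -0.001]
 [ 0.    -0.001 -1.   ]]
scene [ -7.72306982 709.22762145 554.20886989] [-0.852, 2.24, -1.369] [[388.91620679300036, 0.0, 275.74450554392405], [0.0, 388.91620679300036, 209.75771685511214], [0.0, 0.0, 1.0]]
store [(0.93, [298.6, 215.3, 134.9, 101.4])]
bolt_knob [(0.46, [293.1, 175.6, 18.2, 19.9])]
lever_pad [(0.56, [292.9, 192.4, 105.9, 25.9])]
lever_nose [(0.61, [294.4, 191.5, 111.7, 25.8]), (0.34, [326.8, 183.0, 53.2, 34.2])]
lever [(0.76, [295.4, 190.0, 107.9, 18.8]), (0.39, [236.9, 238.4, 14.1, 11.8])]
catch_hook [(0.41, [237.9, 237.6, 10.5, 11.7])]
lid_edge [(0.92, [325.4, 182.7, 54.1, 28.7])]
beaker [(0.85, [242.2, 214.7, 12.3, 23.6])]
vial [(0.56, [340.8, 238.4, 9.6, 23.5])]
funnel [(0.89, [216.8, 220.6, 23.3, 50.1])]
top [ 423.27005191   78.27356806 1308.13454406] [-2.148, 2.172, -0.135] [[482.04978725054707, 0.0, 274.71740907893513], [0.0, 482.04978725054707, 216.20859521320548], [0.0, 0.0, 1.0]]
store [(0.57, [308.1, 217.6, 179.5, 85.4])]
bolt_knob [(0.72, [302.9, 220.6, 133.9, 45.9]), (0.47, [334.1, 187.1, 41.9, 12.3])]
lever_pad [(0.89, [302.3, 221.2, 131.2, 43.8])]
lever_nose [(0.92, [301.8, 220.4, 135.0, 44.6])]
lever [(0.93, [302.5, 220.8, 134.3, 47.7]), (0.62, [338.7, 185.8, 34.2, 12.1])]
catch_hook [(0.53, [237.8, 209.1, 11.6, 10.9])]
lid_edge [(0.86, [368.8, 209.6, 56.2, 70.5])]
beaker [(0.74, [288.5, 156.5, 24.0, 23.2])]
vial [(0.54, [289.8, 157.4, 24.0, 25.6]), (0.51, [316.5, 266.6, 8.7, 13.3])]
funnel [(0.74, [253.4, 165.4, 30.9, 25.4]), (0.42, [338.4, 186.8, 30.9, 8.7])]
```

```bash
python3 - <<'E'
import cv2
a=cv2.imread('pics/top.png')[120:300,200:440]; cv2.imwrite('pics/topc.png',cv2.resize(a,None,fx=3.3,fy=3.3,interpolation=cv2.INTER_CUBIC))
a=cv2.imread('pics/scene.png')[140:290,180:390]; cv2.imwrite('pics/scenec.png',cv2.resize(a,None,fx=3.8,fy=3.8,interpolation=cv2.INTER_CUBIC))
E
```

```text
(no output)
```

View pics/topc.png

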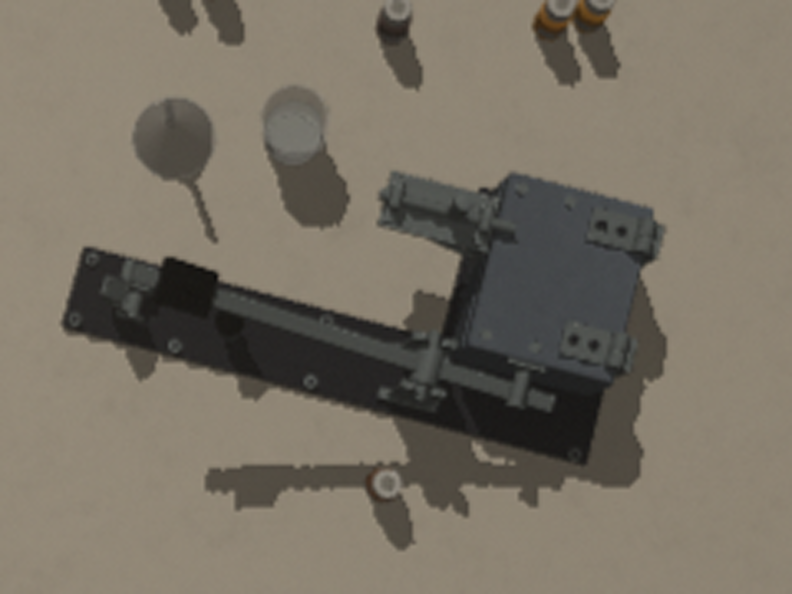

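View pics/scenec.png

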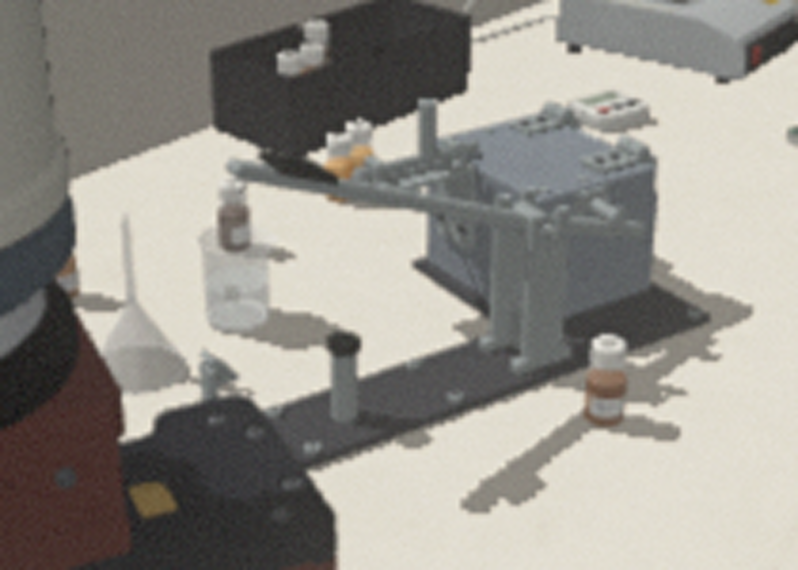

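```bash
cat >> h.py <<'E'
def cam(n):
    d=cams.get_image(n); r=np.array(d['rotation']); 
    return np.array(d['camera_matrix']), R.from_rotvec(r).as_matrix() if r.size==3 else r, np.array(d['xyz'])
def ray(c,u,v):
    K,M,p=c; return p, M@np.linalg.solve(K,[u,v,1])
def atz(c,u,v,z):
    p,d=ray(c,u,v); return p+d*(z-p[2])/d[2]
def proj(c,P):
    K,M,p=c; q=(np.atleast_2d(P)-p)@M@K.T; return q[:,:2]/q[:,2:]
E
cat > fit.py <<'E'
from h import *
from scipy.optimize import least_squares
T=cam('top');S=cam('scene')
t=lambda u,v:(200+u/3.3,120+v/3.3); s=lambda u,v:(180+u/3.8,140+v/3.8)
# lid corners (store frame) at z=115
C=[([70,-48,115],t(510,175)),([70,-168,115],t(653,208)),([-70,-168,115],t(608,383)),([-70,-48,115],t(462,347))]
def W(p,P):
    c,s_=np.cos(p[2]),np.sin(p[2]); P=np.atleast_2d(P).astype(float)
    return np.c_[p[0]+c*P[:,0]-s_*P[:,1],p[1]+s_*P[:,0]+c*P[:,1],P[:,2]]
L=np.array([c[0] for c in C]);U=np.array([c[1] for c in C])
for uv in U: print(atz(T,*uv,115).round(1))
a=atz(T,*U[0],115);b=atz(T,*U[1],115);d=(a-b)[:2]
y0=np.arctan2(-d[0],d[1])
f=least_squares(lambda p:(proj(T,W(p,L))-U).ravel(),[a[0],a[1],y0])
p=f.x; print('pose',p,np.degrees(p[2]),f.fun.round(2)); 
inv=lambda P:W([*(-(R.from_euler('z',-p[2]).apply([p[0],p[1],0]))[:2],-p[2]],P)[0]
pad=atz(T,*t(188,286),190);print('pad',pad,inv(pad), 'scene',proj(S,pad))
k=atz(S,*s(428,103),168);print('knob',k,inv(k),(proj(T,k)-[200,120])*3.3)
n=atz(S,*s(232,166),206);print('nose',n,inv(n),(proj(T,n)-[200,120])*3.3)
h=atz(T,*t(120,290),86);print('hook',h,inv(h))
for nm,uv,z in [('beaker',(294,140),0),('funnel',(173,140),20),('vial',(385,485),61)]: q=atz(T,*t(*uv),z);print(nm,q,inv(q))
E
python3 fit.py
```

```text
File "fit.py", line 16
    inv=lambda P:W([*(-(R.from_euler('z',-p[2]).apply([p[0],p[1],0]))[:2],-p[2]],P)[0]
                                                                               ^
SyntaxError: closing parenthesis ']' does not match opening parenthesis '('
```

```bash
sed -i "s/^inv=.*/inv=lambda P:R.from_euler('z',-p[2]).apply(np.array(P)-[p[0],p[1],0])/" fit.py; python3 fit.py
```

```text
[ 676.2 -128.8  115. ]
[ 649.4 -237.1  115. ]
[ 516.1 -197.5  115. ]
[544.6 -88.4 115. ]
pose [ 6.25989022e+02 -5.89794111e+01 -2.75107095e-01] -15.762475467382755 [-1.88 -1.56  1.07  0.65  1.71  1.24 -0.92 -0.4 ]
pad [582.64943159 115.36788784 190.        ] [-89.07129821 156.01796236 190.        ] scene [[258.53570857 186.29249288]]
knob [639.70369804 -78.73914684 168.        ] [ 18.56668314 -15.29110103 168.        ] [[455.02105464 209.72147591]]
nose [597.09143232 156.91626501 206.        ] [-86.45898981 199.92712856 206.        ] [[127.78018062 263.03824253]]
hook [594.93263095 171.56366631  86.        ] [-92.51557851 213.43729219  86.        ]
beaker [732.56965132  31.77382002   0.        ] [ 77.91966724 116.29318528   0.        ]
funnel [728.94073303 132.54521358  20.        ] [ 47.05266068 212.28938683  20.        ]
vial [442.57861078 -32.8666975   61.        ] [-183.60698532  -24.69266543   61.        ]
```

The top crop shows the lid on the right, the lever running left to its pad at about (188,286), and the catch at about (120,290). In the scene crop the knob top is at (428,103). The yaw from the lid fit is about -16°. I'll hover over the unit for a closer look with the wrist camera.

Emit:
move_arm --steps '[[[0, 0, -1], -0.79, 0], [[0, 0, -1], -0.79, 0], [[-0.84, -0.74, -0.5], 0, 0.5], [[-0.84, -0.74, -0.5], 0, 1], [[-0.84, -0.74, -0.5], 0, 1], [[-0.84, -0.74, -0.5], 0, 1], [[-0.84, -0.74, 0], 0, 1], [[-0.84, -0.74, 0], 0, 1], [[-0.84, -0.74, 0], 0, 1], [[-0.84, -0.74, 0], 0, 1], [[-0.84, -0.74, 0], 0, 1], [[-0.84, -0.74, 0], 0, 1], [[-0.84, -0.74, 0], 0, 1], [[-0.84, -0.74, 0], 0, 1], [[-0.84, -0.74, 0], 0, 1], [[-0.84, -0.74, 0], 0, 1], [[-0.84, -0.74, 0], 0, 1], [[-0.84, -0.74, 0], 0, 1], [[-0.84, -0.74, 0], 0, 1], [[-0.84, -0.74, 0], 0, 1]]'

```text
t: 2.87
ee_pos: [524.7, 148.1, 322.8]
orientation: [0.431, 3.112, 0.0]
ft_force: [-0.3, -0.2, -0.1]
width: 0.8
grasp_force: 0.0
```

Emit:
move_arm --steps '[[[-0.84, -0.74, 0], 0, 1], [[-0.84, -0.74, 0], 0, 1], [[-0.84, -0.74, 0], 0, 1], [[-0.84, -0.74, 0], 0, 1], [[-0.84, -0.74, 0], 0, 1], [[-0.84, -0.74, 0], 0, 1], [[0, 0, 0], 0, 1], [[0, 0, 0], 0, 1], [[0, 0, 0], 0, 1]]'

```text
t: 3.62
ee_pos: [614.8, 8.6, 322.4]
orientation: [-0.431, -3.111, -0.0]
ft_force: [0.5, 0.2, 0.4]
width: 0.4
grasp_force: 0.0
```

```bash
cat >> h.py <<'E'
def wcam(save=None):
    o=ctrl.get_obs(); d=cams.get_image('wrist'); m=np.array(d['mount'])
    M=R.from_rotvec(o['orientation']).as_matrix()
    if save: cv2.imwrite(save,d['image'][:,:,::-1])
    return np.array(d['camera_matrix']), M@m[:3,:3], M@m[:3,3]+o['ee_pos']
E
python3 - <<'E'
from h import *
o=ctrl.get_obs(); print(o['t'],o['ee_pos'],o['orientation'],o['width'])
c=wcam('pics/w1.png');print(c)
for t in ['store','bolt_knob','lever_pad','lever_nose','catch_hook','lid_edge']:
    print(t,[(round(b['p'],2),np.round(b['rect'],1).tolist()) for b in cams.boxes_of('wrist',t)[:2]])
E
```

```text
3.6167 [614.79002678   8.63916811 322.41806695] [-4.31059902e-01 -3.11103665e+00 -3.61127453e-04] 0.38742416107921446
(array([[332.37660915,   0.        , 275.94414393],
       [  0.        , 332.37660915, 207.64849615],
       [  0.        ,   0.        ,   1.        ]]), array([[ 2.70811984e-01,  9.20667669e-01,  2.81126149e-01],
       [ 9.62632220e-01, -2.58921665e-01, -7.93648548e-02],
       [-2.79005419e-04,  2.92114043e-01, -9.56383452e-01]]), array([538.71198674,  30.41904628, 484.89042448]))
store [(0.58, [241.7, 179.8, 359.8, 166.6]), (0.23, [281.6, 126.4, 342.7, 55.8])]
bolt_knob [(0.72, [211.6, 237.9, 92.1, 27.3])]
lever_pad [(0.78, [280.6, 128.1, 342.6, 55.7])]
lever_nose [(0.55, [281.0, 127.5, 338.8, 54.3]), (0.17, [124.2, 191.1, 121.9, 148.9])]
catch_hook []
lid_edge [(0.77, [124.4, 187.5, 121.8, 143.8]), (0.74, [281.6, 127.0, 335.3, 53.7])]
```

View pics/w1.png

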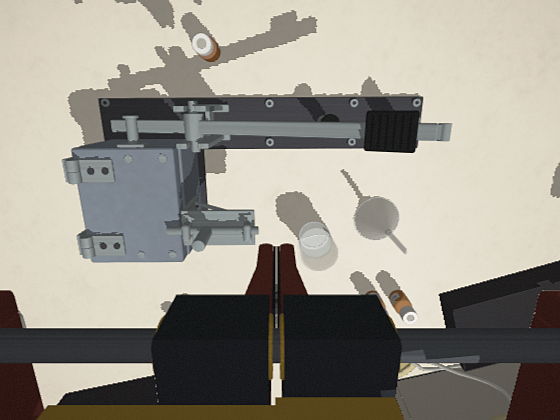

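The wrist view shows the pad centred at (392,131), the knob's top at about (198,246), and the lid's free edge from (180,148) to (187,261). The hook is past the pad's right edge.

```bash
python3 - <<'E'
from h import *
c=wcam(); M=R.from_euler('z',-15.6,degrees=True)
o=ctrl.get_obs()['ee_pos']
rel=lambda q:M.inv().apply(q-np.array([*o[:2],0])).round(1)
for n,uv,z in [('knob',(198,246),168),('lidF',(180,148),115),('lidB',(187,261),115),('padc',(392,131),190),('padNear',(366,131),182),('padFar',(419,131),198),('nose',(451,131),206),('levermid',(240,130),130),('hookend',(440,133),86)]:
    print(n,atz(c,*uv,z).round(1),'store-rel to TCP',rel(atz(c,*uv,z)))
b=cv2.imread('pics/w1.png'); f=lambda a:cv2.resize(a,None,fx=5,fy=5,interpolation=cv2.INTER_CUBIC)
cv2.imwrite('pics/w1c.png',np.vstack([f(b[95:160,350:470]),f(b[205:260,165:285])]))
E
```

```text
knob [650.6 -84.5 168. ] store-rel to TCP [ 59.3 -80.4 168. ]
lidF [553.1 -83.5 115. ] store-rel to TCP [ -34.8 -105.6  115. ]
lidB [ 684.5 -123.4  115. ] store-rel to TCP [ 102.4 -108.7  115. ]
padc [586. 122. 190.] store-rel to TCP [-58.4 101.1 190. ]
padNear [581.1 102.1 182. ] store-rel to TCP [-57.8  80.6 182. ]
padFar [590.9 141.4 198. ] store-rel to TCP [-58.9 121.1 198. ]
nose [596.5 163.6 206. ] store-rel to TCP [-59.5 144.  206. ]
levermid [551.9 -12.  130. ] store-rel to TCP [-55.2 -37.1 130. ]
hookend [620.2 208.   86. ] store-rel to TCP [-48.7 193.2  86. ]
```

View pics/w1c.png

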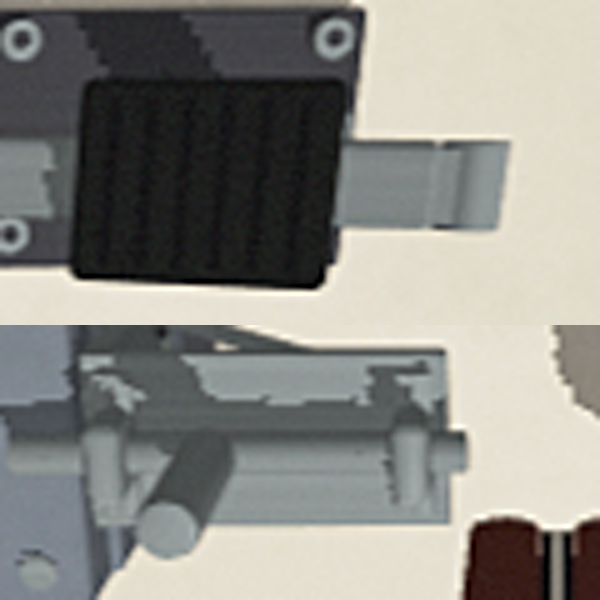

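Emit:
move_arm --steps '[[[-0.6, -1, 0], 0, 1], [[-0.6, -1, 0], 0, 1], [[-0.6, -1, 0], 0, 1], [[-0.57, -1, 0], 0, 1], [[0, -0.6, 0.2], 0, 1], [[0, 0, 1], 0, 1], [[0, 0, 1], 0, 1], [[0, 0, 1], 0, 1], [[0, 0, 1], 0, 1], [[0, 0, 1], 0, 1], [[0, 0, 1], 0, 1], [[0, 0, 0.5], 0, 1], [[0, 0, 0.5], 0, 1], [[0, 0, 0], 0, 1], [[0, 0, 0], 0, 1]]'

```text
t: 5.27
ee_pos: [641.1, -118.3, 142.9]
orientation: [-0.43, -3.112, -0.0]
ft_force: [0.1, -0.6, 0.5]
width: 0.5
grasp_force: 0.0
```

```bash
python3 - <<'E'
from h import *
o=ctrl.get_obs(); print(o['t'],o['ee_pos'],o['ft_force'])
c=wcam('pics/w2.png')
E
```

```text
5.2667 [ 641.11189104 -118.2635304   142.85454195] [ 0.14723356 -0.56392842  0.46409099]
```

View pics/w2.png

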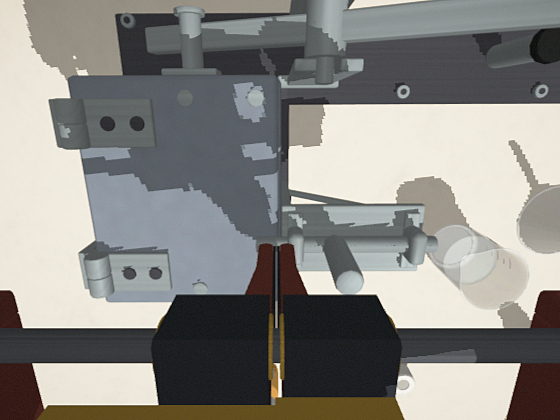

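The wrist view shows the fingers at (276,245), with the knob clear to their right and its top at (348,280).

```bash
python3 - <<'E'
from h import *
c=wcam(); o=ctrl.get_obs()['ee_pos']
M=R.from_euler('z',-15.7,degrees=True)
for uv,z in [((348,281),168),((280,78),115),((282,260),115)]: print(M.inv().apply(atz(c,*uv,z)-[o[0],o[1],0]))
E
```

```text
[ -1.53114527  33.91555744 168.        ]
[-93.79839323   2.4586075  115.        ]
[ 13.64595156   4.14666794 115.        ]
```

Emit:
move_arm --steps '[[[0, 0.4, 0], 0, 1], [[0, 0.2, 0], 0, 1], [[0, 0.2, 0], 0, 1], [[0, 0.2, 0], 0, 1], [[0, 0.2, 0], 0, 1]]'

```text
t: 5.78
ee_pos: [649.7, -89.2, 143.3]
orientation: [0.43, 3.111, -0.001]
ft_force: [0.5, -2.0, 2.1]
width: 0.4
grasp_force: 1.1
```

Emit:
move_arm --steps '[[[0, 0.2, 0], 0, 1], [[0, 0.2, 0], 0, 1], [[0, 0.1, 0], 0, 1], [[0, 0.1, 0], 0, 1]]'

```text
t: 6.12
ee_pos: [653.0, -76.4, 142.7]
orientation: [-0.428, -3.112, 0.005]
ft_force: [-3.9, -16.6, 3.4]
width: 0.2
grasp_force: 8.8
```

Emit:
move_arm --steps '[[[0, 0.1, 0], 0, 1], [[0, 0.1, 0], 0, 1], [[0, 0.1, 0], 0, 1]]'

```text
t: 6.37
ee_pos: [653.1, -75.7, 142.6]
orientation: [-0.427, -3.109, 0.02]
ft_force: [-11.0, -44.2, 5.4]
width: 0.5
grasp_force: 23.0
```

Emit:
move_arm --steps '[[[0, -0.4, 0], 0, 1], [[0, -0.4, 0], 0, 1], [[0, -0.2, -0.6], 0, 1], [[0, 0, -1], 0, 1], [[0, 0, -1], 0, 1], [[0, 0, -1], 0, 1], [[0, 0, -1], 0, 1], [[0, 0, -1], 0, 1], [[0, 0, -0.4], 0, 1], [[0.8, 0.9, 0], 0, 1], [[0.8, 0.9, 0], 0, 1], [[0.8, 0.9, 0], 0, 1], [[0.8, 0.9, 0], 0, 1], [[0.8, 0.9, 0], 0, 1], [[0, 0.9, 0], 0, 1], [[0, 0.9, 0], 0, 1], [[0, 0, 0], 0, 1], [[0, 0, 0], 0, 1]]'

```text
t: 7.87
ee_pos: [594.6, 87.9, 291.7]
orientation: [-0.427, -3.111, 0.0]
ft_force: [-0.9, -0.1, -0.3]
width: 0.5
grasp_force: 0.0
```

```bash
python3 - <<'E'
from h import *
o=ctrl.get_obs(); print(o['t'],o['ee_pos'],o['orientation'],o['ft_force'])
M=R.from_euler('z',-15.7,degrees=True)
print('pad rel',M.inv().apply(np.array([586,122,190])-o['ee_pos']))
c=wcam('pics/w3.png')
E
```

```text
7.8667 [594.56830759  87.87080787 291.67678273] [-4.26824575e-01 -3.11095019e+00  1.90947505e-04] [-0.9000211  -0.08797328 -0.27094701]
pad rel [ -17.48401361   30.53730372 -101.67678273]
```

View pics/w3.png

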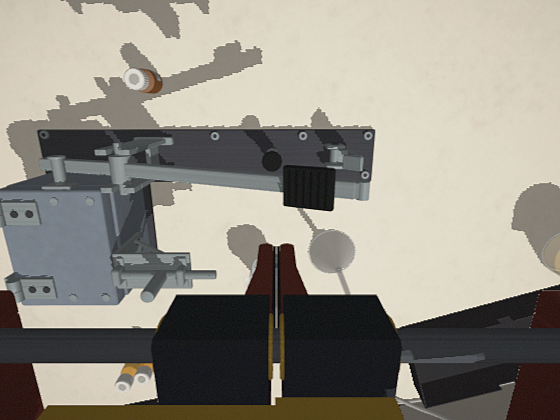

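The bolt's knob is now at (150,295), and its tip is clear of the lid edge. The pad is centred at (309,188) and the catch hook is near (338,157).

```bash
python3 - <<'E'
from h import *
o=ctrl.get_obs();c=wcam()
M=R.from_euler('z',-15.7,degrees=True)
for n,uv,z in [('pad',(309,188),190),('padnear',(284,186),182),('padfar',(334,190),198),('hook',(338,150),86),('hook2',(338,165),86),('buf',(271,160),45),('pin',(120,172),113),('boltknob',(147,296),168),('lid',(120,190),115)]:
    print(n,M.inv().apply(atz(c,*uv,z)-o['ee_pos']).round(1))
E
```

```text
pad [ -15.3   27.2 -101.7]
padnear [ -15.1    7.  -109.7]
padfar [-15.6  46.2 -93.7]
hook [ -33.2   68.3 -205.7]
hook2 [ -16.6   69.3 -205.7]
buf [ -15.7   -6.  -246.7]
pin [ -13.5 -162.  -178.7]
boltknob [  98.9 -126.  -123.7]
lid [   5.2 -163.7 -176.7]
```

Emit:
move_arm --steps '[[[0.31, 0.48, 0.5], 0, 1], [[0.31, 0.48, 0.5], 0, 1], [[0, 0, 0.8], 0, 1], [[0, 0, 0.8], 0, 1], [[0, 0, 0.6], 0, 1], [[0, 0, 0.3], 0, 1], [[0, 0, 0.2], 0, 1], [[0, 0, 0.2], 0, 1], [[0, 0, 0.2], 0, 1], [[0, 0, 0], 0, 1]]'

```text
t: 8.8
ee_pos: [588.5, 114.2, 191.9]
orientation: [0.431, 3.108, 0.003]
ft_force: [-1.0, 1.2, 6.5]
width: 0.3
grasp_force: 3.2
```

Emit:
move_arm --steps '[[[0, 0.04, 0.2], 0, 1], [[0, 0.05, 0.25], 0, 1], [[0, 0.05, 0.25], 0, 1], [[0, 0.05, 0.25], 0, 1], [[0, 0.05, 0.25], 0, 1], [[0, 0.04, 0.25], 0, 1], [[0, 0.04, 0.25], 0, 1], [[0, 0.03, 0.25], 0, 1], [[0, 0.02, 0.25], 0, 1], [[0, 0.02, 0.25], 0, 1]]'

```text
t: 9.63
ee_pos: [591.6, 124.0, 130.9]
orientation: [0.432, 3.107, 0.004]
ft_force: [-0.0, 3.5, 6.2]
width: 0.7
grasp_force: 3.1
```

Emit:
move_arm --steps '[[[0, 0.01, 0.25], 0, 1], [[0, 0, 0.25], 0, 1], [[0, 0, 0.25], 0, 1], [[0, 0, 0.25], 0, 1], [[0, -0.02, 0.25], 0, 1], [[0, -0.02, 0.2], 0, 1], [[0, -0.02, 0.2], 0, 1], [[0, -0.02, 0.1], 0, 1]]'

```text
t: 10.3
ee_pos: [591.5, 121.3, 87.7]
orientation: [0.431, 3.107, 0.002]
ft_force: [-0.4, -1.4, 14.6]
width: 0.4
grasp_force: 7.0
```

Emit:
move_arm --steps '[[[0, -0.02, 0.12], 0, 1], [[0, -0.02, 0.12], 0, 1], [[0, -0.02, 0.12], 0, 1], [[0, 0, 0], 0, 1]]'

```text
t: 10.63
ee_pos: [591.5, 120.1, 79.7]
orientation: [0.431, 3.106, 0.003]
ft_force: [-1.9, -0.7, 19.8]
width: 0.4
grasp_force: 9.1
```

Emit:
move_arm --steps '[[[0, 0, 0.1], 0, 1], [[0, 0, 0.1], 0, 1], [[0, 0, 0], 0, 1], [[0, 0, 0], 0, 1]]'

```text
t: 10.97
ee_pos: [591.9, 120.0, 78.7]
orientation: [0.431, 3.105, 0.003]
ft_force: [-13.5, -3.1, 53.7]
width: 0.4
grasp_force: 25.3
```

```bash
python3 - <<'E'
from h import *
wcam('pics/w4.png')
E
```

```text
(no output)
```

View pics/w4.png

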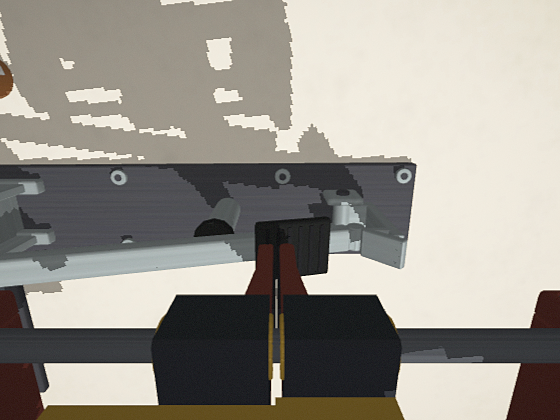

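The lever is on the buffer. The hook plate shows at (385,248), next to the lever's nose at (350,240). I'll ease off slowly and check that it is latched.

Emit:
move_arm --steps '[[[0, 0, -0.15], 0, 1], [[0, 0, -0.15], 0, 1], [[0, 0, -0.1], 0, 1], [[0, 0, -0.1], 0, 1], [[0, 0, 0], 0, 1]]'

```text
t: 11.43
ee_pos: [589.5, 120.1, 84.8]
orientation: [0.431, 3.11, 0.001]
ft_force: [1.5, 1.3, 8.1]
width: 0.5
grasp_force: 4.0
```

Emit:
move_arm --steps '[[[0, 0, -0.15], 0, 1], [[0, 0, -0.1], 0, 1], [[0, 0, 0], 0, 1]]'

```text
t: 11.68
ee_pos: [587.8, 120.0, 89.7]
orientation: [-0.43, -3.111, 0.001]
ft_force: [-0.3, 0.2, -1.1]
width: 0.7
grasp_force: 0.0
```

The force drops to zero at 89.7 mm, so the catch is holding the lever. I'll retreat and verify.

Emit:
move_arm --steps '[[[0, 0, -0.5], 0, 1], [[0, 0, -1], 0, 1], [[0, 0, -1], 0, 1], [[0, 0, -1], 0, 1], [[0, 0, -1], 0, 1], [[0, 0, -1], 0, 1], [[0, 0, -1], 0, 1], [[0, 0, -1], 0, 1], [[0.5, 0.5, -1], 0, 1], [[1, 1, 0], 0, 1], [[1, 1, 0], 0, 1], [[1, 1, 0], 0, 1], [[1, 1, 0], 0, 1], [[1, 1, 0], 0, 1], [[0, 0, 0], 0, 1], [[0, 0, 0], 0, 1]]'

```text
t: 13.02
ee_pos: [492.2, 291.1, 302.8]
orientation: [-0.425, -3.112, 0.001]
ft_force: [-0.1, 0.2, 0.2]
width: 0.4
grasp_force: 0.0
```

```bash
python3 - <<'E'
from h import *
o=ctrl.get_obs();print(o['t'],o['ee_pos'],o['ft_force'])
f=lambda n,r,c:cv2.resize(np.ascontiguousarray(cams.get_image(n)['image'][r:r+150,c:c+230,::-1]),None,fx=2,fy=2,interpolation=cv2.INTER_CUBIC)
cv2.imwrite('pics/end.png',np.vstack([f('top',130,210),f('scene',140,180)]))
E
```

```text
13.0167 [492.2440496  291.07058819 302.77218188] [-0.07459966  0.21868234  0.15222318]
```

View pics/end.png

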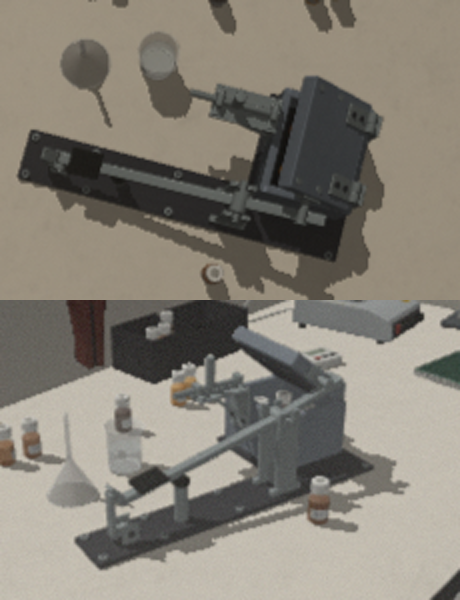

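The lid is up, the lever is held down under the catch at (112,495), the bolt is back, and the glassware is where it was.

```bash
python3 -c "
from h import *
print(ctrl.close_job())"
```

```text
the job is handed in; nothing more can be done
None
```

The store is open and handed in at about 13 s of the 48 s allowed: bolt fully back, lid up on the lever, catch holding it, arm clear, and the beaker, vial and funnel not touched.

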